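Hook the sample tray out from under the wire drying shelf

ROBOT

A 6-joint arm with a two-finger parallel gripper is mounted at the origin on the work surface. World frame = base frame: x ahead of the robot, y to its left, z up, the work surface at z = 0. Lengths are in m, angles in rad, forces in N, time in s.
With the tool pointing down it reaches from about 0.375 to 0.975 m from the base axis. Payload 3.8 kg.
Tool frame: the origin (TCP) lies midway between the tips of the shut fingers; the grasp point (between the pads) lies 19 mm behind it; x points along the fingers, y is the direction in which the jaws open and shut, and the axes are right-handed (so a half turn about x gives the same grasp; the last joint's range is limited). The gripper opens to 88 mm and grips with 3 to 60 N. Pads are 18 mm wide; open, the fingers measure 123 mm over their backs; the gripper's body (75 mm by 187 mm) begins 45 mm behind the grasp point.
Start: joints at [1.307, 0.264, 1.604, -0, 1.274, -0.037], TCP at [0.152, 0.658, 0.239] pointing down, gripper open.
Joint ranges: [-2.63, 2.63], [-0.94, 2.18], [0.31, 2.57], [-1.31, 4.45], [0, 2.66], [-2.55, 2.55]. Speed limits (rad/s): [2.57, 2.57, 3.14, 3.14, 3.14, 3.14].

INTERFACE

Orientations are given as a rotation vector (axis times angle).
In Python, from cell import manip, inverse_kinematics, cams, order gives the robot as it stands. Calls block until the motion is done:
- manip.move_pose(position, orientation): joint-space move of the TCP to a pose.
- manip.move_linear(position, rate=0.15, rot=None): straight line of the TCP; rot=None keeps the orientation; rate is the mean speed in m/s.
- manip.set_joints(angles): joint-space move.
- manip.set_gripper(opening, force=None): finger opening in m; force is the grip in N (None keeps the last); returns when the fingers have stopped.
- manip.dwell(seconds).
- inverse_kinematics(position, orientation): joint angles nearest the present ones, or None.
- manip.state(): the state.
- cams.capture(name): name is "side" or "top"; returns a dict with "image" (420x560x3 uint8, blue, green, red), "z_map" (420x560 float32, m along the optical axis (not along the pixel's ray), 0 where there is no reading), "intrinsics" (3x3 intrinsics, pixels), "position" and "orientation" of the camera in the world. Camera axes: x right, y down, z forward; pixel columns grow to the right and rows downward; lengths in m; the calibration is good to about 2 mm. A picture is of the moment at which its call begins.
A pose or a line that the arm cannot do raises manip.IKError and nothing moves.
- order.close_job(): hands the job in, once; it reports no verdict.
The state is a dict: "clock": time; "joint_pos": joint angles; "joint_velocities": joint speeds; "tau": joint torques, N m; "tool_pos": TCP position; "tcp_rot": TCP orientation; "contact_force": force on the tool from outside, world axes, zero at the start; "moment": the same for the moment, N m; "gripper_width": finger opening in m.
Only numpy, scipy, OpenCV 4.12 (cv2) and the standard library are available. Lean on these libraries where they do the work, as an engineer would, in place of code of your own. Each camera call takes 0.05 s, during which the arm holds its last target. There are 200 camera calls.

TASK

The blue tray with two sample jars has been pushed too far back under the wire drying shelf for a hand to reach. Take the orange-handled hook from its cradle, drop its end inside the tray's near wall and drag the tray gently towards you until it is pressed snugly and squarely against the black stop bar, holding it there for half a second with a steady pull of about 13 N (at least 11 N); never let the hook load the tray with more than 16 N, touch the tray only with the hook, and keep the jars standing. Then unhook, lay the hook back in its cradle as you found it, and leave everything else where it was.

Things in the scene. Friction and masses are not known exactly. Their poses are not given: they have to be found in the camera images.
- hook_grip (a point): Centre of the hook tool's orange handle, where to grasp it. Handle 90 mm long (x), 18 mm wide (y), 24 mm high (z). From its front an 8 mm steel rod runs along +x at mid height to 150 mm from this point, then bends straight down as an 8 mm finger ending 50 mm below the rod's middle line. 160 g. x: handle to hook; z up. It may shift or pitch a few mm in the fingers under load.
- hook_tip (a point): Lower end of the hook's finger: 150 mm ahead (+x) of and 50 mm below hook_grip. Same axes as the tool.
- cradle_rest (a point): Where hook_grip lies with the tool in its cradle, 85 mm above the table (x along the tool, z up). Fixed grey cradle: base plate 170 x 60 x 8 mm, two U saddles 12 mm long, open above: 36 mm behind this point (handle, 26 mm wide inside) and 90 mm ahead (rod, 18 mm wide inside); cheeks 14 mm high, 6 mm thick. It stands left or right of the bay, the balance on the other side.
- bay: Fixed drying bay on the table. Origin: on the table, middle of the stop bar's inner (far) face; x away from the robot into the bay, z up. Guide rails 15 mm high along x, inner faces at y = +-72 mm, x = -5 to 280 mm. Shelf of 6 mm steel wires, middle line 128 mm high, over x = 60 to 275 mm, y = +-90 mm, on a thin leg at each corner.
- stop: The fixed black stop bar across the bay's near end: 15 mm thick (x = -15 to 0 mm of the bay), 150 mm wide, 25 mm high, rigid. Same origin and axes as the bay.
- stop_face (a point): Middle of the stop bar's inner face, 12.5 mm above the table; axes as the bay.
- tray: Loose blue open tray, 110 x 110 x 30 mm high, walls and floor 4 mm, 300 to 700 g. Origin: centre of underside; x away from the robot, z up. Behind the near wall an empty space 39 mm long (x = -51 to -12 mm) for the hook, then a divider up to 18 mm high, then two jars. Slides with unknown friction (a few N); starts a little askew, 80 to 120 mm short of the stop.
- tray_lip (a point): Middle of the upper outer edge of the tray's near wall, 30 mm above the table, axes as the tray. Level with the stop's inner face (x = 0 in the bay) when the tray is home.
- jar_a: Sample jar with a grey lid in the tray, 40 mm diameter, 50 mm high, 80 g, origin at the centre of its underside.
- jar_b: Sample jar with a red lid in the tray, same size and origin.
- jar_c: Bystander: jar with a blue lid standing on the table left of the bay, same size and origin.
- jar_d: Bystander: jar with a grey lid standing right of the bay, same size and origin.
- balance: Bystander: fixed white balance, 170 x 140 mm, 58 mm high, origin at the centre of its underside.
- flask: Bystander: blue bottle, 60 mm diameter, 170 mm high, origin at the centre of its underside.
- tin: Bystander: paint tin, 80 mm diameter, 100 mm high, origin at the centre of its underside.
- hook: The hook tool as a whole; origin and axes as hook_grip.
Mind the look-alikes: they are no part of the job. What is meant by the hook is not green, and is the smaller of those in its own colour.

How it is judged:
On the way, in this order (a step that is already met when the one before it is completed fails the run):
1. the hook tool is lifted clear of its cradle (z of hook_grip in the frame of cradle_rest above 0.03 m and contact force between hook and the fingers above 1 N), for 0.2 s.
2. the hook's end is inside the tray behind its near wall, below the rim (x of hook_tip in the frame of tray between -0.053 and -0.012 m and y of hook_tip in the frame of tray between -0.05 and 0.05 m and z of hook_tip in the frame of tray below 0.026 m), for 0.1 s.
3. the tray is pulled by the hook snugly (at least 11 N) and squarely against the stop bar (x of tray_lip in the frame of stop_face between -0.004 and 0.004 m and angle between the x axis of tray and the x axis of bay, either way round below 0.04 rad and angle between tray's own z axis and vertical below 0.05 rad and contact force between tray and stop above 2 N and contact force between hook and tray above 11 N), for 0.4 s.
At the end, for the whole second after the job is handed in: Tray level and at rest, its near wall within 4 mm of the stop bar and square to it within 0.04 rad, both jars upright in it; hook at rest in its cradle, handle centre within 15 mm of the rest point, aligned within 0.12 rad, upright within 0.15 rad (x of tray_lip in the frame of stop_face between -0.004 and 0.004 m and angle between the x axis of tray and the x axis of bay, either way round below 0.04 rad and angle between tray's own z axis and vertical below 0.05 rad and linear speed of each of tray, hook below 0.01 m/s and distance between hook_grip and cradle_rest below 0.015 m and angle between the x axis of hook and the x axis of cradle_rest, either way round below 0.12 rad and angle between each of hook, jar_a, jar_b's own z axis and vertical below 0.15 rad and z of each of jar_a, jar_b in the frame of tray below 0.012 m); the robot touches nothing.
It fails at once if the hook loads the tray with more than 16 N (contact force between hook and tray above 16 N).
It fails at once if the robot itself touches the tray (contact force between any of the fingers, the arm and tray above 0.5 N).
It fails at once if a jar in the tray tips over (angle between any of jar_a, jar_b's own z axis and vertical above 0.5 rad).
It fails at once if a bystander is moved by more than 20 mm or tipped (distance of any of jar_c, jar_d, flask, tin from where it was at the start of the episode above 0.02 m or angle between any of jar_c, jar_d, flask, tin's own z axis and vertical above 0.4 rad).
It also fails if it takes over 64 s, if anything falls off the work surface, if the arm or the gripper's body presses on something with over 40 N, if the wrist force passes 120 N, or if a joint passes its speed limit or range.

## Working session

There is one attempt and no reset: what is moved stays moved. The work goes in short steps, each a Python script; the robot and the scene stay as the last script left them, time stands still between calls to the robot, and variables do not carry over. Pictures are saved under pics/ and viewed, on a budget of 10 in all, crops included, one or two more only if the job needs it, and the job is handed in when it is done.

```bash
mkdir -p pics; ls; cat > h.py <<'E'
import numpy as np, cv2, pickle
from scipy.spatial.transform import Rotation as R
def grab(cams,n,tag):
    c=cams.capture(n); cv2.imwrite(f'pics/{tag}.png',c['image']); pickle.dump(c,open(f'{tag}.pkl','wb')); return c
def Rm(c):
    o=np.array(c['orientation'],float)
    return o if o.shape==(3,3) else R.from_rotvec(o).as_matrix()
def cloud(c):
    z=c['z_map']; K=c['intrinsics']; v,u=np.mgrid[:z.shape[0],:z.shape[1]]
    p=np.stack([(u-K[0,2])/K[0,0]*z,(v-K[1,2])/K[1,1]*z,z],-1)
    P=p@Rm(c).T+c['position']; P[z==0]=np.nan; return P
E
python3 - <<'E'
from cell import manip,cams
from h import *
for n in('top','side'):
    c=grab(cams,n,n+'0'); print(n,c['position'],c['orientation'],c['intrinsics'].tolist())
s=manip.state(); print({k:np.round(v,3) for k,v in s.items()})
E
```

```text
pics
top [ 0.34541423 -0.07274874  1.21955999] [-2.13273401  2.18113272 -0.16141446] [[382.34862883293704, 0.0, 281.8424952652933], [0.0, 382.34862883293704, 208.2915043288237], [0.0, 0.0, 1.0]]
side [0.21518074 0.73914611 0.71845494] [-0.45032573  2.65674683 -1.35342317] [[391.51783396997916, 0.0, 283.4582434743639], [0.0, 391.51783396997916, 211.63042231539393], [0.0, 0.0, 1.0]]
{'clock': np.float64(0.1), 'joint_pos': array([ 1.307,  0.265,  1.605, -0.   ,  1.274, -0.037]), 'joint_velocities': array([-0.   , -0.003, -0.003,  0.   ,  0.001,  0.   ]), 'tau': array([ 1.0000e-03, -5.0361e+01, -3.5807e+01,  7.3000e-02,  2.3000e-02,
       -0.0000e+00]), 'tool_pos': array([0.152, 0.657, 0.238]), 'tcp_rot': array([ 0.177,  1.564, -0.18 ]), 'contact_force': array([-0.246,  0.071,  0.017]), 'moment': array([-0.017, -0.021,  0.047]), 'gripper_width': np.float64(0.088)}
```

View pics/top0.png

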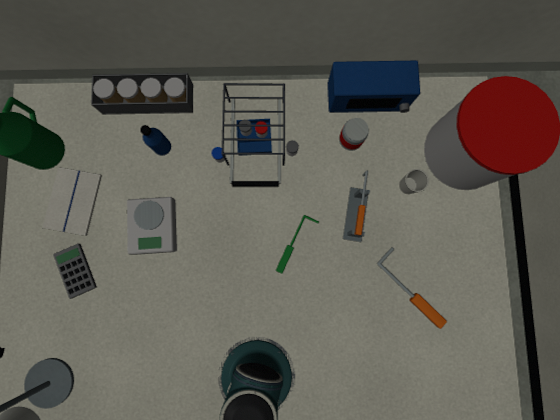

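View pics/side0.png

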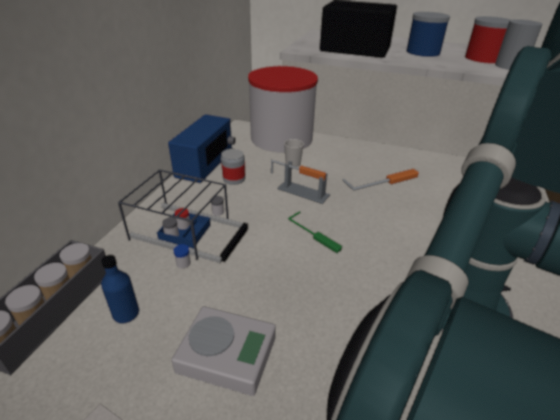

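Top view: the hook lies in its cradle at about (360,205), the bay is at (255,135) with the stop bar at (256,184), and the tray is at (254,136). The look-alike is the larger orange hook at (415,290). Side view confirms this, with nothing else next to the cradle. Next I'll enlarge both areas and measure.

```bash
python3 - <<'E'
from h import *
c=pickle.load(open('top0.pkl','rb')); im=c['image']; P=cloud(c)
def crop(x0,y0,w,h,s):
    a=cv2.resize(im[y0:y0+h,x0:x0+w],None,fx=s,fy=s,interpolation=cv2.INTER_CUBIC); a=cv2.convertScaleAbs(a,alpha=1.6)
    for x in range((x0+9)//10*10,x0+w,10):
        cv2.line(a,((x-x0)*s+s//2,0),((x-x0)*s+s//2,6),(0,255,255),1); cv2.putText(a,str(x),((x-x0)*s,18),0,.32,(0,255,255))
    for y in range((y0+9)//10*10,y0+h,10):
        cv2.line(a,(0,(y-y0)*s+s//2),(6,(y-y0)*s+s//2),(0,255,255),1); cv2.putText(a,str(y),(8,(y-y0)*s+s//2),0,.32,(0,255,255))
    return a
a=crop(212,75,90,118,5); b=crop(338,160,56,90,6)
o=np.zeros((600,800,3),np.uint8); o[:a.shape[0],:a.shape[1]]=a; o[:b.shape[0],455:455+b.shape[1]]=b
cv2.imwrite('pics/crop.png',o)
hsv=cv2.cvtColor(im,cv2.COLOR_BGR2HSV); H,S,V=cv2.split(hsv)
m=np.zeros(H.shape,bool)
def rep(n,mask,box):
    k=np.zeros_like(m); k[box[1]:box[3],box[0]:box[2]]=1; k&=mask; Q=P[k]; Q=Q[~np.isnan(Q[:,0])]
    v,u=np.nonzero(k)
    print(n,k.sum(),'z pct',np.round(np.percentile(Q[:,2],[5,25,50,75,95]),4)); return k,Q,u,v
def axis(Q):
    d=Q[:,:2]-Q[:,:2].mean(0); w=np.linalg.svd(d,full_matrices=False)[2]; return np.degrees(np.arctan2(w[0,1],w[0,0])),(d@w.T).min(0),(d@w.T).max(0)
k,Q,u,v=rep('orange',(H<16)&(S>150)&(V>80),(335,160,385,250)); print(u.min(),u.max(),v.min(),v.max(),Q.mean(0),np.median(Q,0),axis(Q))
k,Q,u,v=rep('stop',(V<40),(225,176,285,192)); print(u.min(),u.max(),v.min(),v.max(),Q.mean(0),axis(Q))
k,Q,u,v=rep('tray',(H>95)&(H<125)&(S>120),(230,110,275,160)); print(u.min(),u.max(),v.min(),v.max(),Q.mean(0),axis(Q))
k,Q,u,v=rep('rod',(P[...,2]>.07),(350,165,372,250)); print(Q.mean(0),axis(Q))
E
```

```text
orange 185 z pct [0.0923 0.0952 0.0968 0.0983 0.1004]
355 364 205 234 [ 0.46022261 -0.31972992  0.09619385] [ 0.45947723 -0.31975114  0.09678521] (np.float64(169.15610684137653), array([-0.0452629 , -0.00855446]), array([0.04356939, 0.02742732]))
stop 271 z pct [0.0123 0.0223 0.0243 0.0265 0.0288]
232 278 181 186 [ 0.59080705 -0.00680955  0.02329139] (np.float64(-91.1929304710208), array([-0.07329497, -0.00749493]), array([0.07349761, 0.00887101]))
tray 649 z pct [0.0008 0.0031 0.0054 0.0154 0.0322]
237 271 119 152 [ 0.73796352 -0.00536239  0.01223952] (np.float64(111.85663222242196), array([-0.07041886, -0.060337  ]), array([0.06396965, 0.07698539]))
rod 387 z pct [0.0772 0.0869 0.093  0.0968 0.0997]
[ 0.49133872 -0.32481838  0.09131803] (np.float64(168.75787949063022), array([-0.1205723 , -0.01724242]), array([0.07598146, 0.02084444]))
```

View pics/crop.png

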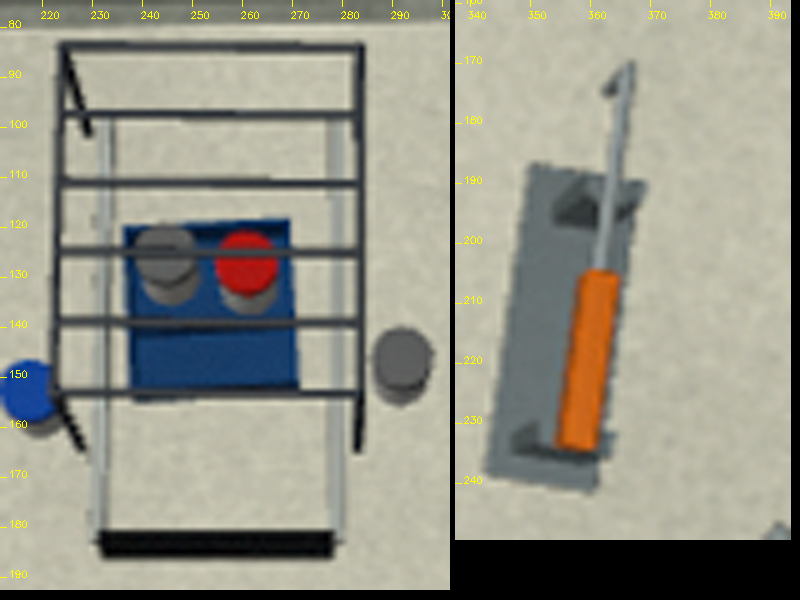

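Crop: the handle spans about (355.5..363, 205..235), centre (359.8,219.3). The stop's inner edge runs from (231.1,180.5) to (278.1,180.5). The tray's near edge runs from about (238.9,154) to (271,152). I'll project these at their known heights.

```bash
cat >> h.py <<'E'
def pix(c,u,v,z):
    K=c['intrinsics']; d=Rm(c)@np.array([(u-K[0,2])/K[0,0],(v-K[1,2])/K[1,1],1]); p=np.array(c['position']); return p+d*(z-p[2])/d[2]
def toolrot(psi):
    s,c=np.sin(psi),np.cos(psi); return R.from_matrix(np.array([[0,-s,c],[0,c,s],[-1,0,0]])).as_rotvec()
E
python3 - <<'E'
from cell import inverse_kinematics
from h import *
c=pickle.load(open('top0.pkl','rb')); P=cloud(c)
A=lambda x,y:(212+x/5-.5,75+y/5-.5); B=lambda x,y:(338+(x-455)/6-.5,160+y/6-.5)
def show(n,l,z):
    W=[pix(c,*q,z) for q in l]; print(n,np.round([w[:2] for w in W],4).tolist(), 'len',[round(float(np.linalg.norm(a-b)),4) for a,b in zip(W,W[1:])]); return W
show('handle c',[B(588.5,359)],.097)
hl=show('handle corners',[B(580,270),B(620,272),B(598,451),B(556,446)],.097)
e=hl[0]+hl[1]-hl[2]-hl[3]; print('yaw',np.arctan2(e[1],e[0]), 'c',sum(hl)/4)
show('rod end',[B(627,62)],.089)
s=show('stop in',[A(98,530),A(333,530)],.025); d=s[0]-s[1]; print('bay yaw',np.arctan2(-d[0],d[1]),(s[0]+s[1])/2)
t=show('tray near',[A(131,400),A(298,389)],.030); d=t[0]-t[1]; print('yaw',np.arctan2(-d[0],d[1]))
show('tray far',[A(124,228),A(290,220)],.030)
show('rails inner end',[A(113,515),A(327,515),A(116,130),A(326,130)],.015)
show('shelf near wire',[A(60,393),A(360,393)],.128)
for u,v in ((345,245),(300,180),(250,200)): print('table',P[v-2:v+3,u-2:u+3,2].mean())
E
```

```text
handle c [[0.461, -0.3193]] len []
handle corners [[0.5054, -0.3173], [0.504, -0.3371], [0.4156, -0.3216], [0.4185, -0.3011]] len [0.0199, 0.0898, 0.0207]
yaw -0.17890483580663136 c [ 0.46087947 -0.31928408  0.097     ]
rod end [[0.6123, -0.3482]] len []
stop in [[0.6015, 0.0687], [0.5984, -0.0808]] len [0.1495]
bay yaw -0.02074741025215283 [ 0.59995167 -0.00604546  0.025     ]
tray near [[0.6848, 0.0466], [0.6899, -0.0603]] len [0.107]
yaw 0.04792595586340166
tray far [[0.7995, 0.0502], [0.8029, -0.0573]] len [0.1076]
rails inner end [[0.6133, 0.0602], [0.6104, -0.0772], [0.8728, 0.0566], [0.8703, -0.0821]] len [0.1374, 0.2945, 0.1387]
shelf near wire [[0.6619, 0.0783], [0.6584, -0.0977]] len [0.1761]
table 0.0005751396452270363
table 2.1584342644187514e-05
table 0.0007180628315503767
```

Measurements agree with the known sizes: handle 90 mm long with its top at 0.097 m, stop 149.5 mm wide, tray lip 87 mm short of the stop. Next I'll grasp and lift the hook.

```bash
python3 - <<'E'
from cell import manip,cams
from h import *
g=np.array([.461,-.3195,.085]); r=toolrot(-.179); d=np.array([0,0,.019])
st=lambda n:print(n,{k:np.round(v,4).tolist() for k,v in manip.state().items() if k in('clock','tool_pos','contact_force','moment','gripper_width')})
manip.move_pose(g-d+[0,0,.15],r); st('above')
manip.move_linear(g-d+[0,0,.03],.15); manip.move_linear(g-d,.06); st('at')
manip.set_gripper(0.0,60); st('gripped')
manip.move_linear(g-d+[0,0,.06],.06); manip.dwell(.3); st('lift')
grab(cams,'top','top1');grab(cams,'side','side1')
E
```

```text
above {'clock': 3.6667, 'tool_pos': [0.4614, -0.319, 0.216], 'contact_force': [0.7667, -0.4329, 0.027], 'moment': [0.0341, 0.0659, -0.0289], 'gripper_width': 0.0879}
at {'clock': 5.2667, 'tool_pos': [0.4608, -0.3194, 0.0656], 'contact_force': [-0.1076, 0.0749, -0.5016], 'moment': [-0.0214, -0.0347, -0.0507], 'gripper_width': 0.088}
gripped {'clock': 6.3333, 'tool_pos': [0.461, -0.3195, 0.066], 'contact_force': [0.0813, 0.6644, -0.2654], 'moment': [0.0236, -0.0074, 0.0219], 'gripper_width': 0.017}
lift {'clock': 7.7833, 'tool_pos': [0.4608, -0.3194, 0.1257], 'contact_force': [-0.1315, -0.0801, -1.3967], 'moment': [-0.0073, 0.0353, -0.0259], 'gripper_width': 0.0172}
```

```bash
python3 - <<'E'
import cv2,numpy as np
a=cv2.imread('pics/side1.png')[110:260,180:380]; b=cv2.imread('pics/top1.png')[150:260,325:405]
a=cv2.resize(a,None,fx=2.2,fy=2.2,interpolation=3); b=cv2.resize(b,None,fx=4,fy=4,interpolation=3)
o=np.zeros((450,780,3),np.uint8); o[:a.shape[0],:440]=a; o[:440,450:770]=b; cv2.imwrite('pics/l1.png',cv2.convertScaleAbs(o,alpha=1.5))
E
```

```text
(no output)
```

View pics/l1.png

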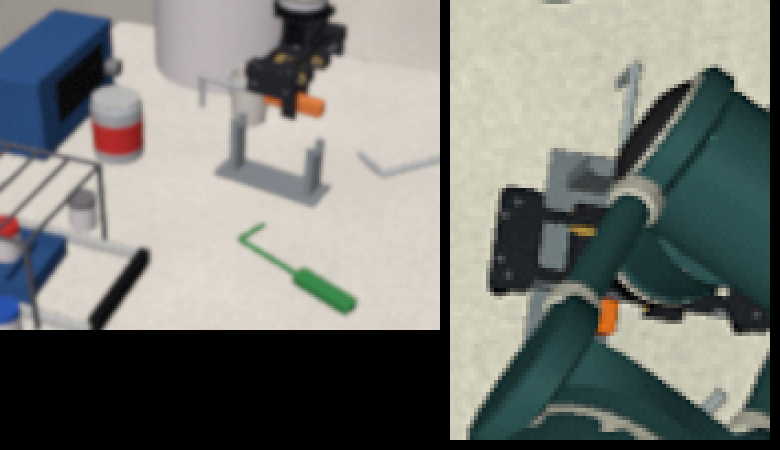

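The hook is held and clear of the cradle: the wrist reads −1.4 N and the rod looks level at about (200..270, 75..100) in the side crop. Next I'll move to the bay and go in over the tray wall, then check the tip before lowering.

```bash
cat >> h.py <<'E'
PSI=-.02; RB=toolrot(PSI)
def tcp(tip): # TCP for hook tip at given point, hook level, yaw PSI
    return np.array(tip)-[.15*np.cos(PSI),.15*np.sin(PSI),-.05]-[0,0,.019]
E
python3 - <<'E'
from cell import manip,cams
from h import *
st=lambda n:print(n,{k:np.round(v,4).tolist() for k,v in manip.state().items() if k in('clock','tool_pos','contact_force','moment','gripper_width')})
p=np.array(manip.state()['tool_pos']); manip.move_linear(p+[0,0,.04],.15)
manip.move_linear(tcp([.632,-.007,.115]),.2,RB)
manip.move_linear(tcp([.632,-.007,.048]),.12)
st('front')
manip.move_linear(tcp([.709,-.007,.048]),.08); manip.dwell(.2); st('over')
c=grab(cams,'top','top2'); grab(cams,'side','side2')
P=cloud(c); k=(P[...,2]>.08)&(P[...,2]<.118)&(P[...,0]>.63)&(P[...,0]<.73)&(abs(P[...,1]+.007)<.03)
Q=P[k]; v,u=np.nonzero(k); print(len(Q)); o=np.argsort(v)
for i in o[::max(1,len(o)//25)]: print(u[i],v[i],np.round(P[v[i],u[i]],3))
s=cv2.imread('pics/side2.png')[150:275,100:290]; t=c['image'][95:200,210:300]
s=cv2.resize(s,None,fx=2.2,fy=2.2,interpolation=3); t=cv2.resize(t,None,fx=4,fy=4,interpolation=3)
o=np.zeros((425,785,3),np.uint8); o[:s.shape[0],:s.shape[1]]=s; o[:t.shape[0],420:420+t.shape[1]]=t
cv2.imwrite('pics/l2.png',cv2.convertScaleAbs(o,alpha=1.6))
E
```

```text
front {'clock': 10.7417, 'tool_pos': [0.4825, -0.0042, 0.0793], 'contact_force': [-0.5579, -0.3349, -0.452], 'moment': [-0.0176, 0.0473, -0.0008], 'gripper_width': 0.0173}
over {'clock': 12.0583, 'tool_pos': [0.5586, -0.004, 0.079], 'contact_force': [-0.1765, -0.4767, -1.7221], 'moment': [0.0669, -0.0009, 0.0589], 'gripper_width': 0.0172}
6
253 141 [ 0.705 -0.007  0.104]
254 141 [ 0.704 -0.01   0.106]
255 141 [ 0.708 -0.013  0.094]
253 142 [ 0.703 -0.007  0.1  ]
254 142 [ 0.703 -0.01   0.099]
255 142 [ 0.708 -0.012  0.084]
```

View pics/l2.png

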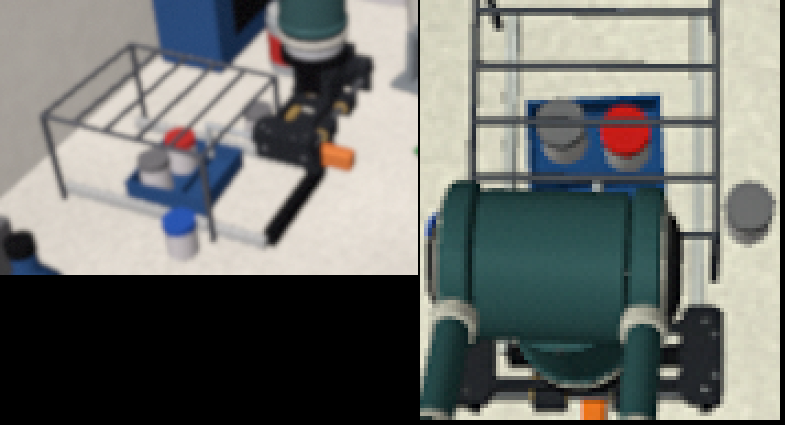

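The top crop shows the rod end at about (598,187), central over the empty space in front of the divider. The side crop shows the finger over the tray at (212,150). Next I'll lower it and start pulling while watching the force.

```bash
cat >> h.py <<'E'
def F(manip,n=4):
    a=[]
    for _ in range(n): manip.dwell(.02); a.append(manip.state()['contact_force'])
    return np.mean(a,0)
E
python3 - <<'E'
from cell import manip,cams
from h import *
y=-.007; f0=F(manip,6); print('bias',f0.round(2))
for z in(.03,.018,.011):
    manip.move_linear(tcp([.709,y,z]),.05); f=F(manip)-f0; print(z,f.round(2))
    if f[2]>3: print('floor?'); break
f0=F(manip,6); print('bias',f0.round(2)); np.save('f0.npy',f0)
x=.709
while x>.665:
    x-=.003; manip.move_linear(tcp([x,y,z]),.03); f=F(manip,3)-f0; print(round(x,4),f.round(2),np.round(manip.state()['moment'][1],3))
    if f[0]>9: print('STOP'); break
np.save('xz.npy',[x,y,z]); print(manip.state()['clock'])
c=grab(cams,'top','top3'); grab(cams,'side','side3')
s=cv2.imread('pics/side3.png')[150:275,100:290]; t=c['image'][95:200,210:300]
s=cv2.resize(s,None,fx=2.2,fy=2.2,interpolation=3); t=cv2.resize(t,None,fx=4,fy=4,interpolation=3)
o=np.zeros((425,785,3),np.uint8); o[:s.shape[0],:s.shape[1]]=s; o[:t.shape[0],420:420+t.shape[1]]=t
cv2.imwrite('pics/l3.png',cv2.convertScaleAbs(o,alpha=1.6))
E
```

```text
bias [ 0.03  0.21 -1.73]
0.03 [-0.32  0.13  0.62]
0.018 [-0.49  0.02  0.32]
0.011 [0.06 0.11 0.11]
bias [ 0.04 -0.25 -1.03]
0.706 [-0.31  0.11 -0.9 ] 0.005
0.703 [ 0.1   0.02 -0.49] 0.048
0.7 [ 0.52 -0.36 -0.66] -0.042
0.697 [ 2.71  0.26 -1.28] -0.381
0.694 [ 2.47  0.19 -0.54] -0.384
0.691 [ 1.82  0.1  -0.37] -0.371
0.688 [ 2.01  0.38 -0.84] -0.352
0.685 [ 1.25  1.1  -0.31] -0.323
0.682 [ 1.5   0.43 -0.33] -0.367
0.679 [ 2.12  0.77 -0.7 ] -0.3
0.676 [ 2.34  0.26 -0.62] -0.311
0.673 [ 1.82  0.61 -0.63] -0.33
0.67 [ 2.2   0.12 -0.77] -0.326
0.667 [ 1.85  0.02 -0.78] -0.37
0.664 [ 2.28  0.92 -0.65] -0.374
18.25
```

View pics/l3.png

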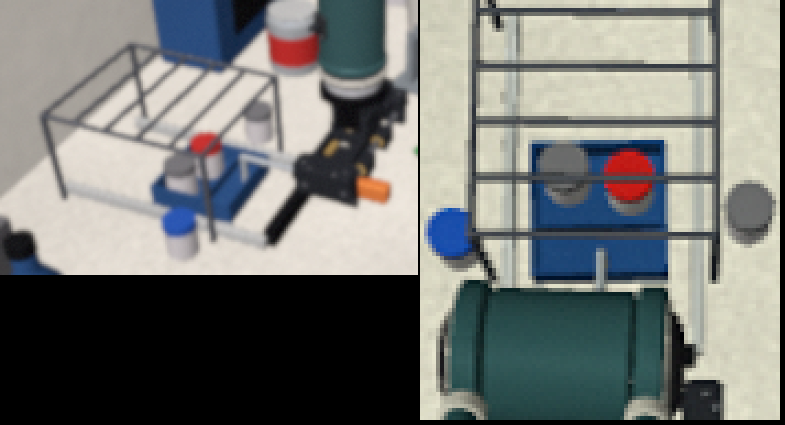

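Tray is following: side crop shows the finger behind the wall at (245,160), and the top crop shows the tray nearly square with its near wall at y≈280. Friction is about 2 N. I'll pull on to the stop, then raise the force in small steps.

```bash
python3 - <<'E'
from cell import manip,cams
from h import *
f0=np.load('f0.npy'); x,y,z=np.load('xz.npy')
hit=False
while x>.618 and not hit:
    x=max(x-.012,.618); manip.move_linear(tcp([x,y,z]),.03); f=F(manip,3)-f0; print(round(x,4),f.round(2)); hit=f[0]>5
step=.0007; fx=f[0]; k=4000.; held=0
while x>.596:
    s=step if fx<4.5 else np.clip(.6*(13-fx)/k,-.0004,.0004)
    xn=x-s; manip.move_linear(tcp([xn,y,z]),.01); x=xn; f=F(manip,8)-f0
    if fx>4.5 and s>1e-4 : k=np.clip((f[0]-fx)/s,2000,20000)
    fx=f[0]; print(round(x,5),f.round(2),round(k),round(manip.state()['clock'],2))
    if fx>12: break
    if manip.state()['clock']>36: break
for i in range(4):
    f=F(manip,8)-f0; print('hold',f.round(2),round(manip.state()['clock'],2))
    if not 12<f[0]<14:
        x-=np.clip(.6*(13-f[0])/k,-.0004,.0004); manip.move_linear(tcp([x,y,z]),.01); print('adj',x)
np.save('xz.npy',[x,y,z])
c=grab(cams,'top','top4'); grab(cams,'side','side4')
s=cv2.imread('pics/side4.png')[150:275,100:310]; t=c['image'][105:200,210:300]
s=cv2.resize(s,None,fx=2,fy=2,interpolation=3); t=cv2.resize(t,None,fx=4,fy=4,interpolation=3)
o=np.zeros((400,785,3),np.uint8); o[:s.shape[0],:s.shape[1]]=s; o[:t.shape[0],422:422+t.shape[1]]=t
cv2.imwrite('pics/l4.png',cv2.convertScaleAbs(o,alpha=1.6))
E
```

```text
0.652 [ 0.32 -0.21 -0.66]
0.64 [ 0.26  0.6  -0.57]
0.628 [ 0.11  0.08 -0.8 ]
0.618 [-0.09  0.41 -0.42]
0.6173 [ 0.84  0.63 -0.82] 4000 21.07
0.6166 [ 3.39  0.46 -1.63] 4000 21.45
0.6159 [ 2.94  0.37 -1.71] 4000 21.83
0.6152 [ 2.94 -0.03 -1.51] 4000 22.22
0.6145 [ 3.12  0.49 -1.56] 4000 22.6
0.6138 [ 3.33  0.72 -1.19] 4000 22.98
0.6131 [ 2.95  0.51 -1.41] 4000 23.37
0.6124 [ 2.95  0.15 -1.44] 4000 23.75
0.6117 [ 2.63  0.32 -1.44] 4000 24.13
0.611 [ 3.04  0.19 -1.39] 4000 24.52
0.6103 [ 3.08  0.49 -1.74] 4000 24.9
0.6096 [ 2.96 -0.14 -1.42] 4000 25.28
0.6089 [ 2.73  0.65 -1.18] 4000 25.67
0.6082 [ 2.88  0.22 -1.56] 4000 26.05
0.6075 [ 3.19  0.41 -1.63] 4000 26.43
0.6068 [ 5.34  0.09 -2.45] 4000 26.82
0.6064 [ 5.81  0.41 -2.53] 2000 27.2
0.606 [ 6.34  0.41 -3.05] 2000 27.58
0.6056 [ 7.48  0.2  -3.3 ] 2849 27.97
0.6052 [ 8.38  0.25 -3.74] 2259 28.35
0.6048 [ 9.15  0.65 -3.68] 2000 28.73
0.6044 [10.24  0.49 -4.43] 2720 29.12
0.604 [10.89  0.18 -4.92] 2000 29.5
0.6036 [11.75  0.39 -5.21] 2156 29.88
0.60325 [12.37  0.18 -5.77] 2000 30.27
hold [12.49  0.23 -5.92] 30.4
hold [12.49  0.27 -5.76] 30.53
hold [12.76  0.58 -5.68] 30.67
hold [12.38  0.34 -6.05] 30.8
```

View pics/l4.png

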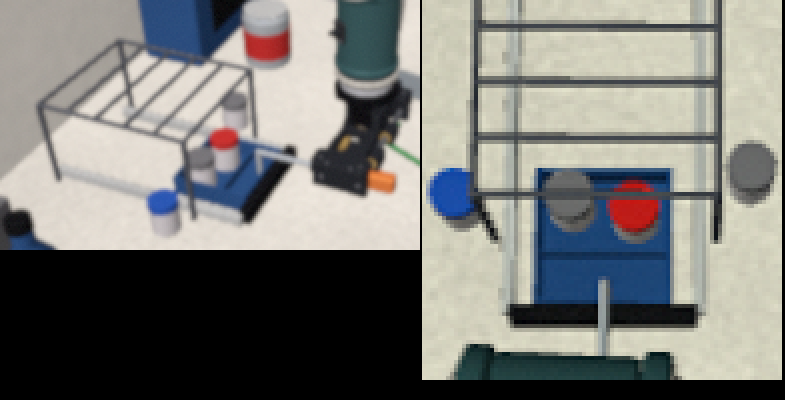

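Crop: tray flush and square on the stop (near wall at y≈303, between x 537 and 670), both jars standing. The pull was 12.5 N horizontal, about 13.5 N in total, and steady for 0.9 s. Next I'll unhook, back off upward and check how the hook sits in the fingers.

```bash
python3 - <<'E'
from cell import manip,cams
from h import *
f0=np.load('f0.npy'); x,y,z=np.load('xz.npy')
manip.dwell(.3); print('hold',(F(manip,8)-f0).round(2))
manip.move_linear(tcp([.618,y,z]),.03); print('slack',(F(manip)-f0).round(2))
manip.move_linear(tcp([.618,y,.05]),.05); print('up',(F(manip)-f0).round(2))
manip.move_linear(tcp([.618,y,.115]),.12)
g=np.array([.461,-.3195,.085]); r=toolrot(-.179); d=np.array([0,0,.019])
manip.move_linear(g-d+[0,0,.08],.2,r); manip.dwell(.3)
print(manip.state()['clock'],manip.state()['tool_pos'])
c=grab(cams,'top','top5'); e=grab(cams,'side','side5')
# predicted (level, centred) positions projected into images
def proj(c,p):
    q=Rm(c).T@(np.array(p)-c['position']); K=c['intrinsics']; return K[0,0]*q[0]/q[2]+K[0,2],K[1,1]*q[1]/q[2]+K[1,2]
t=np.array(manip.state()['tool_pos'])+d; h=np.array([np.cos(-.179),np.sin(-.179),0])
pts=[t-.045*h,t+.06*h,t+.15*h,t+.15*h-[0,0,.05]]
out=[]
for im,(x0,y0,w,hh,s) in((e,(255,100,100,100,4)),(c,(335,150,60,100,6))):
    a=cv2.convertScaleAbs(cv2.resize(im['image'][y0:y0+hh,x0:x0+w],None,fx=s,fy=s,interpolation=3),alpha=1.6)
    for p in pts:
        u,v=proj(im,p); print(round(u,1),round(v,1)); cv2.circle(a,(int((u-x0+.5)*s),int((v-y0+.5)*s)),3,(255,0,255),1)
    out.append(a)
o=np.zeros((600,770,3),np.uint8); o[:400,:400]=out[0]; o[:600,405:765]=out[1]; cv2.imwrite('pics/l5.png',o)
E
```

```text
hold [12.71  0.31 -5.87]
slack [ 0.16 -0.07 -0.79]
up [-0.34 -0.1  -0.45]
35.7583 [ 0.4611179  -0.31908121  0.14609495]
326.8 153.0
296.0 144.8
271.1 138.1
271.0 152.1
362.9 232.6
367.7 195.7
371.6 164.8
367.5 169.0
```

View pics/l5.png

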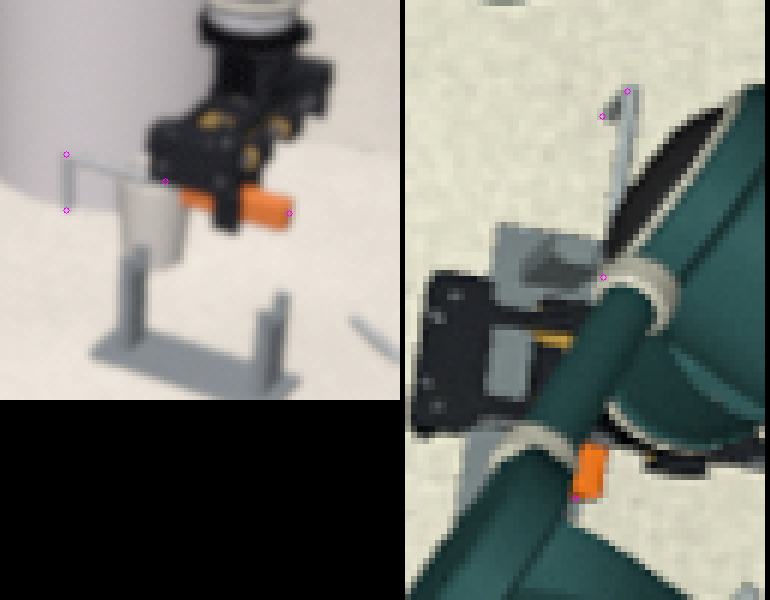

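The projected markers sit on the rod, finger and handle end in the side view, and within about 1 px in the top view, so the hook has not shifted in the fingers. I'll lay it down with force monitoring.

```bash
python3 - <<'E'
from cell import manip,cams
from h import *
g=np.array([.461,-.3195,.085]); d=np.array([0,0,.019])
f0=F(manip,6)
manip.move_linear(g-d+[0,0,.02],.1); f0=F(manip,6); print('bias',f0.round(2))
for z in(.012,.008,.005,.003,.0015,.0005):
    manip.move_linear(g-d+[0,0,z],.03); f=F(manip,4)-f0; print(z,f.round(2))
    if np.abs(f).max()>4: print('contact'); break
print(manip.state()['clock'],manip.state()['tool_pos'])
grab(cams,'side','side6')
a=cv2.imread('pics/side6.png')[120:220,255:355]; b=cv2.imread('pics/side0.png')[120:220,255:355]
cv2.imwrite('pics/l6.png',cv2.convertScaleAbs(cv2.resize(np.hstack([a,b]),None,fx=4,fy=4,interpolation=3),alpha=1.5))
E
```

```text
bias [ 0.41  0.21 -1.53]
0.012 [-0.36  0.22  0.22]
0.008 [ 0.02 -0.43 -0.05]
0.005 [-0.36  0.14  0.14]
0.003 [-0.37 -0.3  -0.06]
0.0015 [-0.04 -0.24  0.51]
0.0005 [-0.74 -0.14  0.08]
38.9083 [ 0.46098693 -0.31951247  0.06647468]
```

View pics/l6.png

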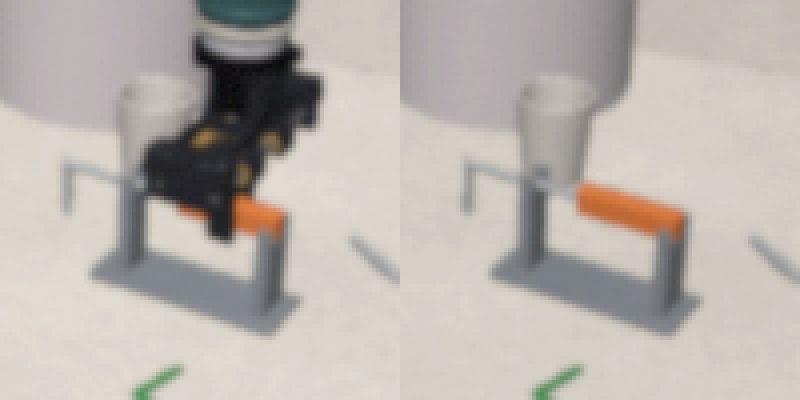

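The hook sits in the saddles as in the first picture: same rod end at about (68,165) and same handle end at (285,215). I'll release, retreat and take the final check.

```bash
python3 - <<'E'
from cell import manip,cams
from h import *
g=np.array([.461,-.3195,.066])
manip.set_gripper(.088); manip.move_linear(g+[0,0,.05],.06); manip.move_linear(g+[0,0,.17],.15)
manip.set_joints([1.307,.264,1.604,0,1.274,-.037]); manip.dwell(.3)
c=grab(cams,'top','top7'); grab(cams,'side','side7'); print(manip.state()['clock'])
P=cloud(c); hsv=cv2.cvtColor(c['image'],cv2.COLOR_BGR2HSV); H,S,V=cv2.split(hsv)
k=(H<16)&(S>150)&(V>80); k[:160]=0;k[250:]=0;k[:,:335]=0;k[:,385:]=0; Q=P[k]; dd=Q[:,:2]-Q[:,:2].mean(0); w=np.linalg.svd(dd,full_matrices=False)[2][0]
print('handle',k.sum(),Q.mean(0).round(4),'yaw',np.arctan(w[1]/w[0]).round(3),'was 0.4602 -0.3197 0.0962 -0.189')
a=cv2.resize(c['image'][95:195,205:305],None,fx=4,fy=4,interpolation=3); b=cv2.resize(cv2.imread('pics/side7.png')[100:300,70:350],None,fx=1.42,fy=1.42,interpolation=3)
o=np.zeros((400,800,3),np.uint8); o[:,:400]=a; o[:b.shape[0],402:402+b.shape[1]]=b[:,:398]; cv2.imwrite('pics/l7.png',cv2.convertScaleAbs(o,alpha=1.6))
E
```

```text
45.9667
handle 188 [ 0.4607 -0.3197  0.0959] yaw -0.19 was 0.4602 -0.3197 0.0962 -0.189
```

View pics/l7.png

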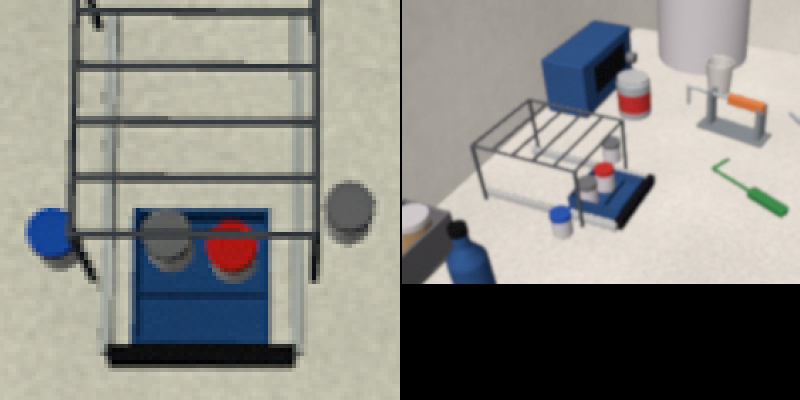

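The final picture shows the tray flush and square on the stop (near wall at y≈345), both jars standing, the bystanders in place and the hook in its cradle. I'm handing in.

```bash
python3 -c "
from cell import order
print(order.close_job())"
```

```text
the job is handed in; nothing more can be done
None
```

I pulled the tray home against the stop bar with the hook, laid the hook back in its cradle and handed the job in; no verdict came back. The arm was back at its start pose at 46 s of the 64 s allowed.

- **Pull:** once the tray was on the stop, the wrist sensor read a steady pull of about 12.5 N. With the vertical part, the hook's load on the tray was about 13.5 N. I held it for over a second and saw nothing near 16 N. These are wrist readings with a few tenths of a newton of noise; the hook-to-tray contact force cannot be read directly.
- **Tray:** the last pictures show it flush and square on the stop bar, with both jars standing. I judged this by eye and did not measure the final gap or angle.
- **Hook:** measured back in its cradle, the handle centre is within 1 mm and the yaw within 0.001 rad of where they started.
- **Bystanders:** the ones in view (jar_c, jar_d, the bottle and the tin) look undisturbed, but I did not measure them.

No check failed. One check was slightly off: before the hook was laid down, the handle appeared about 1 pixel from its predicted position in the top view. That is within the camera calibration.

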